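Feel the gap of a gel-casting stand with a taper gauge

TASK

Lift the plain grey-handled taper gauge (not the toothed comb) out of its rack and slide it straight down, handle up, between the two upright glass plates of the casting stand, until it drags snugly on both plates: a centimetre or so past where it first drags, and never forced. Finish while still holding the gauge in the gripper at that depth; leave the comb, the glassware and the other things on the bench where they are.

Things in the scene. Friction and masses are not known exactly. Their poses are not given: they have to be found in the camera images.
- gauge: Taper gauge, 0.11-0.18 kg. Steel wedge blade 44 mm wide (y), 90 mm long, evenly 2 mm thick (x) at the tip to 14 mm under the handle, alike on both faces. Plain grey block handle on top: 20 mm thick (x), 64 wide (y), 40 high, z = 90 to 130 mm. Origin: middle of the tip, z up along the blade. Starts upright in either rack slot, its handle on the ledges, tip 10 mm above the bench.
- comb: White toothed well comb in the rack's other slot, 92 mm from the gauge along y: blade 5 mm thick with four teeth, slim white handle 9 mm thick, 64 wide, 16 high, top 116 mm above the bench. Origin: middle of the tooth tips. Leave it.
- rack: White rack fixed to the bench, base 90 (x) x 200 mm (y). Two slots in line at y = -46 and +46 mm, blade thickness along x, gauge and comb square to the rack. Ledges 100 mm high, 25 to 34 mm (y) either side of a slot's centre; free finger room on both x sides of a handle's middle. Cheeks up to 85 mm: lift straight up until the tip is above 100 mm. Origin: under the base centre.
- stand: White casting stand fixed to the bench, base 150 x 150 mm, frame up to 112 mm high. Two upright parallel glass plates, 104 mm wide along its y, top edges 130 mm above the bench and clear of all else; the gap is across its x. The pair floats together on a light centring slide along x (4 mm either way, 0.3 N per mm), so it centres itself on the blade. Origin: under the base centre.
- front_plate: Glass plate on the gap's -x side, 6 mm thick, 112 high. Origin: middle of its inner top edge, 130 mm above the bench; axes as the stand's. Sprung towards the other plate: rests on a stop, yields only away from the gap (-x) by up to 6 mm, from 4 N on, 2 N more per mm.
- rear_plate: Glass plate on the gap's +x side, alike but rigid in its mount, which is set anew each time: free gap between inner faces 7.5 to 9.5 mm. Origin: middle of its inner top edge. The gauge is gripped by both plates once its tip is 7.5 x (gap - 2 mm) below the top edges (41 to 56 mm); from there it drags, an upward force of 3 to 5 N at once and 5 to 9 N a centimetre deeper.
- beaker: Glass beaker, 54 mm across, 70 mm high, loose, bystander. Origin: centre of its underside.
- vial: Small amber jar, 40 mm across, 75 mm high, loose, bystander. Origin: centre of its underside.
- marker: Marker pen lying on the bench, 125 mm long, loose, bystander.
- pipette: Pipette lying at the far side of the bench, about 270 mm long, loose, bystander.
Not all that is in view belongs to the job. What is shaped like the stand but black or blue is not meant.

How it is judged (in metres and radians):
On the way:
1. the gauge is lifted clear of the rack in the gripper (z of gauge in the frame of rack above 0.08 m and contact force between the fingers and gauge above 2 N), for 0.1 s.
At the end, for the whole second after the job is handed in: The gauge is gripped by the fingers and still, upright and square to the plates within 0.12 rad, tip between the two plates 30 to 85 mm below their top edges and within 30 mm of their middle, pressing on each plate with 2.5 to 13 N (contact force between the fingers and gauge above 2 N and contact force between gauge and front_plate between 2.5 and 13 N and contact force between gauge and rear_plate between 2.5 and 13 N and z of gauge in the frame of front_plate between -0.085 and -0.03 m and x of gauge in the frame of front_plate above 0 m and x of gauge in the frame of rear_plate below 0 m and y of gauge in the frame of front_plate between -0.03 and 0.03 m and angle between gauge's own z axis and vertical below 0.12 rad and angle between the x axis of gauge and the x axis of stand, either way round below 0.12 rad and linear speed of gauge below 0.01 m/s); the arm keeps its last pose, push and grip.
It fails at once if a plate is forced (over 25 N) (contact force between gauge and front_plate above 25 N or contact force between gauge and rear_plate above 25 N).
It fails at once if the comb is taken or knocked (distance of comb from where it was at the start of the episode above 0.02 m).
It fails at once if a bystander is moved (distance of any of beaker, vial, marker, pipette from where it was at the start of the episode above 0.03 m).
It also fails if it takes over 48 s, if anything falls off the work surface, if the arm or the gripper's body presses on something with over 40 N, if the wrist force passes 120 N, or if a joint passes its speed limit or range.

ROBOT

A 6-joint arm with a two-finger parallel gripper is mounted at the origin on the work surface. World frame = base frame: x ahead of the robot, y to its left, z up, the work surface at z = 0. Lengths are in mm, angles in rad, forces in N, time in s.
With the tool pointing down it reaches from about 425 to 925 mm from the base axis. Payload 12.5 kg.
Tool frame: the origin (TCP) lies midway between the tips of the shut fingers; the grasp point (between the pads) lies 19 mm behind it (arm.pinch_z is the distance from the TCP to the grasp point, in mm); z points along the fingers, y is the line along which they close (so a half turn about z gives the same grasp; the last joint's range is limited). The gripper opens to 85 mm and grips with 20 to 120 N. Pads are 22 mm wide; open, the fingers measure 114 mm over their backs; the gripper's body (76 mm by 85 mm) begins 54 mm behind the grasp point. The pads swing forward as they close: fully open they stand 13 mm farther back than shut.
Start: joints at [1.013, 0.491, 1.559, -0, 1.092, -0.106], TCP at [272.852, 562.314, 231.327] pointing down, gripper open.
Joint ranges: [-3.1, 3.1], [-0.84, 2.19], [0.05, 2.79], [-1.13, 4.28], [0.06, 2.93], [-2.69, 2.69]. Speed limits (rad/s): [2.22, 2.22, 2.79, 3.14, 3.14, 3.14].

INTERFACE

Orientations are given as a 3x3 rotation matrix whose columns are the frame's x, y, z axes.
In Python, from station import arm, vision gives the robot as it stands.
- The arm moves only by the tool carry_out, never from a script. Its argument "commands" is a list of rows, each a list of 7 numbers: the opening, from 0 (shut) to 1 (fully open), then the shift along the tool's x, y, z in m, then the turn, a rotation vector about the tool's x, y, z in degrees. A call has 1 to 8 rows; each row is the pose to reach, as a shift and turn from the pose commanded when the call began, along the tool's axes at that moment; what a row does not reach only later rows make up. A row lasts 1/12 s, in which the tool goes at most 41.7 mm and 7.16 degrees, less where a joint would pass 70% of its speed; a pose out of reach is approached as far as the arm can. A call with a gripper value outside its range is refused whole. The fingers move at their own pace and stop on an object; "squeeze" is the grip in N (left out, the last holds). Time passes only in rows, so rows that repeat a pose let the fingers close. It gives the time, the measured TCP pose, the force, the opening and the grip force at its end, in the units of the state.
- arm.observe(): the state, without advancing time (a new reading comes with each control period).
- vision.get_image(name): name is "scene" or "top" or "wrist"; returns the picture (480x640x3 uint8, red, green, blue); there is no depth.
- vision.camera_params(name): a dict with "camera_matrix" (3x3 intrinsics, pixels), "eye" and "orientation" of the camera in the world. Camera axes: x right, y up, looking along -z (the intrinsics and any distortion apply to the point x, -y, -z); pixel columns grow to the right and rows downward; lengths in mm; the calibration is good to about 2 mm. A picture is of the moment at which its call begins: read the wrist's pose just before it. camera_params takes no time and is no camera call; for the wrist camera it gives the pose at the moment of the call.
- arm.close_job(): hands the job in; it is judged then, once.
Trained networks look in the newest picture that a camera, given by its name, has taken for a name from the list of things; names that differ only in an ending like _2 or _b are one class to them, and where a whole thing is asked for, a point or a joint stands for the part that bears it (a point fixed in the world has none). Each returns a list of dicts, best first, with "confidence" (0 to 1); they miss things now and then, are a little off and sometimes report something else, mostly with a low value. They report only what shows in the picture. A call takes as long as a camera call. They do not tell look-alikes from the thing itself.
- vision.spot_in(camera, query): "bbox" ([left, top, right, bottom] in pixels, round what is visible of it).
The state is a dict: "time": time; "q": joint angles; "qd": joint speeds; "joint_torque": joint torques, N m; "position": TCP position; "orientation": TCP orientation; "force": force on the tool from outside, world axes, zero at the start; "wrist_torque": the same for the moment, N m; "grip_width": finger opening in mm; "gripper_force": force on a finger pad.
Only numpy, scipy, OpenCV 4.12 (cv2) and the standard library are available. Lean on these libraries where they do the work, as an engineer would, in place of code of your own. Each camera call takes 0.05 s, during which the arm holds its last target. There are 200 camera calls.

## Working session

There is one attempt and no reset: what is moved stays moved. The work goes in short steps, Python scripts to look and compute and a tool call to move; the robot and the scene stay as the last step left them, time stands still between calls to the robot, and variables do not carry over. Pictures are saved under pics/ and viewed, at most 10 in all, crops included, and the job is handed in when it is done.

Besides the shell and the picture viewer there is one more tool, called after "Emit:" as name(argument=value, ...) on one line, values as JSON. carry_out: Moves the arm, as the interface text tells. Its arguments: {"type":"object","properties":{"commands":{"type":"array","items":{"type":"array","items":{"type":"number"}}},"squeeze":{"type":"number"}},"required":["commands"]}

```bash
mkdir -p pics; python3 - <<'E'
from station import arm, vision
import cv2
for n in ("scene","top"):
    im=vision.get_image(n); cv2.imwrite(f"pics/{n}0.png",im[:,:,::-1])
    p=vision.camera_params(n); print(n,p)
    for q in ("gauge","comb","rack","stand","beaker","vial","front_plate","rear_plate"):
        print(q,[([round(float(v)) for v in d["bbox"]],round(d["confidence"],2)) for d in vision.spot_in(n,q)])
s=arm.observe(); print(s["time"],s["position"],s["orientation"],s["force"],s["grip_width"])
E
```

```text
scene {'camera_matrix': array([[499.93418214,   0.        , 316.53463828],
       [  0.        , 499.93418214, 231.76116381],
       [  0.        ,   0.        ,   1.        ]]), 'eye': array([1245.95097656,  378.06938637, 1001.34056502]), 'orientation': array([[-0.53958848, -0.6294601 ,  0.55912812],
       [ 0.8418141 , -0.41432967,  0.34594789],
       [ 0.01390298,  0.65735143,  0.75345591]])}
gauge [([396, 243, 425, 292], 0.74)]
comb [([427, 278, 457, 317], 0.64)]
rack [([374, 259, 466, 337], 0.71)]
stand [([236, 179, 313, 255], 0.79), ([405, 188, 472, 259], 0.76), ([240, 116, 308, 178], 0.61)]
beaker [([276, 276, 303, 306], 0.93)]
vial [([316, 239, 339, 270], 0.88)]
front_plate [([420, 194, 468, 204], 0.73), ([262, 118, 293, 137], 0.71), ([256, 181, 295, 203], 0.63)]
rear_plate [([254, 121, 289, 148], 0.93), ([250, 187, 292, 216], 0.82), ([422, 197, 466, 224], 0.8)]
top {'camera_matrix': array([[569.50823996,   0.        , 314.72502892],
       [  0.        , 569.50823996, 237.82884633],
       [  0.        ,   0.        ,   1.        ]]), 'eye': array([ 446.59349252,   -6.7745
[... 192 characters left out ...]
[179, 232, 217, 249], 0.62)]
comb [([141, 221, 169, 234], 0.6)]
rack []
stand [([161, 296, 252, 390], 0.82), ([341, 208, 422, 282], 0.65), ([419, 308, 500, 381], 0.55)]
beaker [([296, 150, 317, 180], 0.75)]
vial [([285, 223, 307, 240], 0.52)]
front_plate [([361, 242, 414, 257], 0.9), ([176, 342, 232, 364], 0.9), ([440, 348, 493, 359], 0.62)]
rear_plate [([357, 230, 414, 249], 0.92), ([171, 329, 229, 354], 0.64), ([140, 224, 171, 234], 0.18)]
0.9 [272.84756708 562.30146956 231.30510271] [[-8.99660576e-01  4.36590022e-01  2.04520210e-05]
 [ 4.36590022e-01  8.99660575e-01  5.10508138e-05]
 [ 3.88839896e-06  5.48575529e-05 -9.99999998e-01]] [-0.8773006   0.13817193  0.05566866] 85.08372926727304
```

View pics/scene0.png

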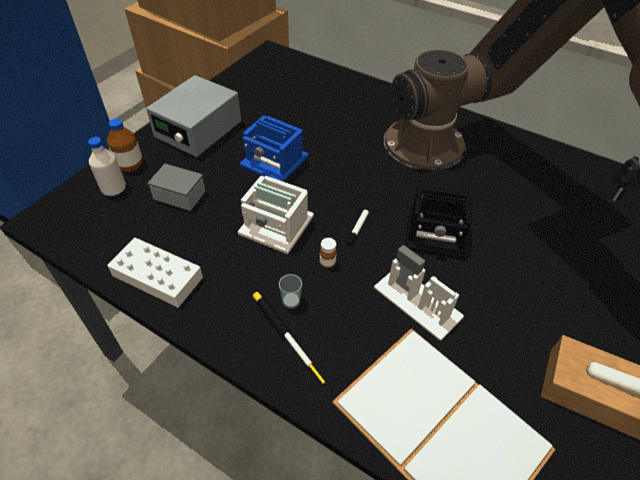

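View pics/top0.png

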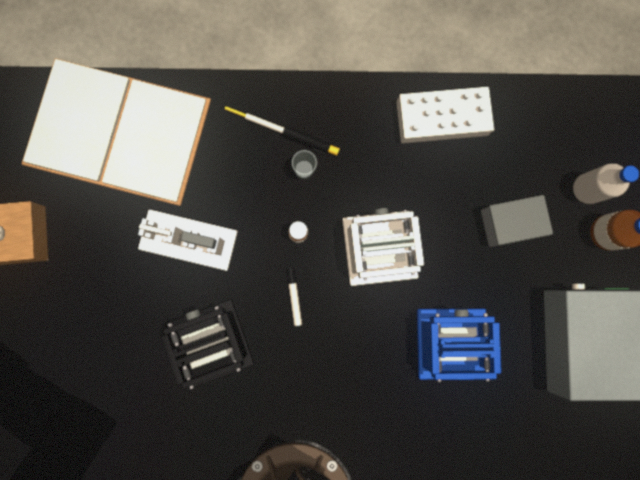

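The scene view shows the white rack at (420,300), with the grey-handled gauge at (410,262) and the white comb at (442,297). The white stand is at (275,212), with a blue look-alike at (273,148) and a black one at (440,220). In the top view the gauge is at (198,240), the comb at (155,228), the white stand at (383,247), the blue one at (458,345) and the black one at (207,343). For the gauge I choose the plain grey handle at top (198,240), and for the stand the white one. A close crop of both comes next.

```bash
python3 - <<'E'
import cv2,numpy as np
im=cv2.imread("pics/top0.png")
a=cv2.resize(im[200:280,130:245],None,fx=5,fy=5,interpolation=cv2.INTER_CUBIC)   # 575x400
cv2.imwrite("pics/crop_rack.png",a)
b=cv2.resize(im[200:295,335:430],None,fx=6,fy=6,interpolation=cv2.INTER_CUBIC)
cv2.imwrite("pics/crop_stand.png",b)
E
```

```text
(no output)
```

View pics/crop_rack.png

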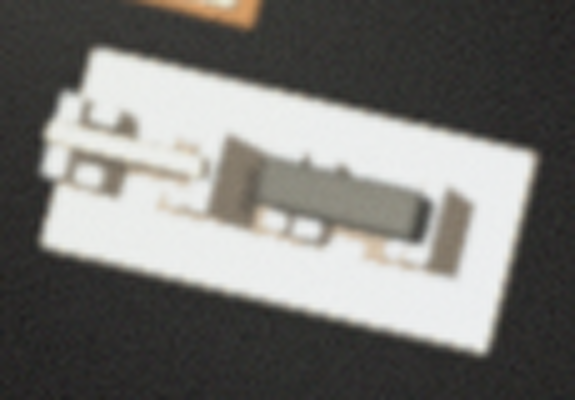

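View pics/crop_stand.png

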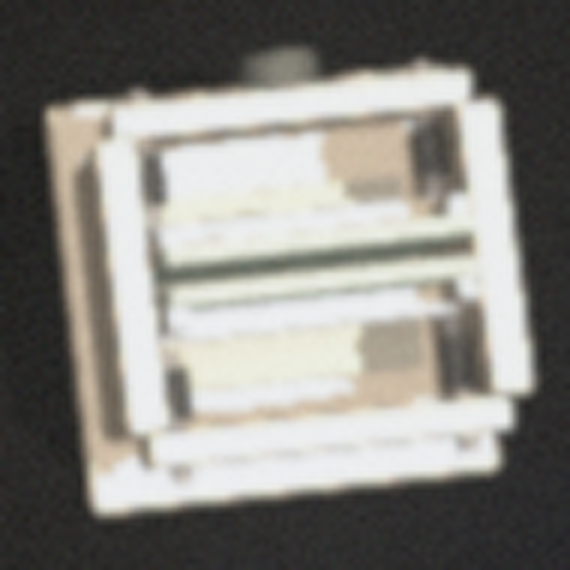

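Crop 1 confirms the grey block handle, with its top centred at about (340,199) in the crop; the thin white comb is at (125,152). Crop 2 shows the white stand, with the dark gap between the plates running from (165,270) to (475,243).

```bash
cat > h.py <<'E'
import numpy as np
from station import arm, vision
def ray(cam,u,v,z,p=None):
    p=p or vision.camera_params(cam); K=p["camera_matrix"]
    d=p["orientation"]@np.array([(u-K[0,2])/K[0,0],-(v-K[1,2])/K[1,1],-1])
    return p["eye"]+d*(z-p["eye"][2])/d[2]
def pix(cam,X,p=None):
    p=p or vision.camera_params(cam); c=p["orientation"].T@(np.asarray(X,float)-p["eye"]); K=p["camera_matrix"]
    return np.array([K[0,0]*c[0]/-c[2]+K[0,2],-K[1,1]*c[1]/-c[2]+K[1,2]])
def move(xyz,yaw_axis=None):
    "tool-axes shift (m) and z turn (deg) bringing TCP to xyz with tool y along yaw_axis (deg, mod 180)"
    s=arm.observe(); R=np.array(s["orientation"]); d=R.T@(np.array(xyz)-s["position"])/1000
    t=None
    if yaw_axis is not None:
        cur=np.degrees(np.arctan2(R[1,1],R[0,1])); t=-((yaw_axis-cur+90)%180-90)
    return d.round(4),t,s["q"].round(3)
E
python3 - <<'E'
from h import *
c=lambda u,v,f,x,y:((u+.5)/f-.5+x,(v+.5)/f-.5+y)
ang=lambda a,b:np.degrees(np.arctan2(*(b-a)[1::-1]))
g=ray("top",*c(340,199,5,130,200),140); print("gauge",g)
e=[ray("top",*c(u,v,5,130,200),140) for u,v in((262,158),(418,190),(413,240),(262,207))]; print("long",ang(e[0],e[1]),ang(e[3],e[2]))
r=[ray("top",*c(u,v,5,130,200),8) for u,v in((95,48),(538,152),(488,354),(40,246))]; print("rack",ang(r[0],r[1]),ang(r[3],r[2]),np.mean(r,0),np.linalg.norm(r[1]-r[0]))
k=[ray("top",*c(u,v,6,335,200),130) for u,v in((165,270),(475,243))]; print("gap",np.mean(k,0),ang(*k),np.linalg.norm(k[1]-k[0]))
print(vision.camera_params("wrist"))
E
```

```text
gauge [544.85525177 190.85319489 140.        ]
long -101.3529357048649 -102.09906549145356
rack -102.96707377044605 -103.3376981970202 [556.05370499 235.76522072   8.        ] 199.55797673147632
gap [ 541.86999668 -184.972606    130.        ] -84.73685410854746 103.96189936165544
{'camera_matrix': array([[374.90448033,   0.        , 315.25437351],
       [  0.        , 374.90448033, 241.20350875],
       [  0.        ,   0.        ,   1.        ]]), 'eye': array([199.85203786, 598.00399054, 374.49451556]), 'orientation': array([[ 4.35855451e-01, -8.54472918e-01, -2.82676596e-01],
       [ 9.00016679e-01,  4.13821809e-01,  1.36826491e-01],
       [ 6.32096747e-05, -3.14050223e-01,  9.49406369e-01]])}
```

```bash
python3 - <<'E'
from h import *
print(move([545,191,230],-13))
E
```

```text
(array([-0.407 , -0.2152,  0.0013]), np.float64(77.11348729668573), array([ 1.013,  0.491,  1.559,  0.   ,  1.092, -0.106]))
```

Emit:
carry_out(commands=[[1,-0.407,-0.215,0,0,0,77],[1,-0.407,-0.215,0,0,0,77],[1,-0.407,-0.215,0,0,0,77],[1,-0.407,-0.215,0,0,0,77],[1,-0.407,-0.215,0,0,0,77],[1,-0.407,-0.215,0,0,0,77],[1,-0.407,-0.215,0,0,0,77],[1,-0.407,-0.215,0,0,0,77]])

```text
time: 1.57
position: [470.9, 291.8, 231.6]
orientation: [[-0.113, 0.994, 0.0], [0.994, 0.113, 0.0], [0.0, 0.001, -1.0]]
force: [0.2, 0.2, -0.2]
grip_width: 85.4
gripper_force: 0.0
```

```bash
python3 - <<'E'
from h import *
s=arm.observe();print(s["time"],s["position"],s["q"]);print(move([545,191,230],-13))
E
```

```text
1.5667 [470.94255022 291.77979532 231.55314048] [4.35415368e-01 3.89766152e-01 1.73459583e+00 8.19792683e-05
 1.01667484e+00 3.22459376e-01]
(array([-0.1085,  0.0622,  0.0016]), np.float64(19.469427633605292), array([0.435, 0.39 , 1.735, 0.   , 1.017, 0.322]))
```

Emit:
carry_out(commands=[[1,-0.1085,0.062,0,0,0,19.5],[1,-0.1085,0.062,0,0,0,19.5],[1,-0.1085,0.062,0,0,0,19.5],[1,-0.1085,0.062,0,0,0,19.5],[1,-0.1085,0.062,0,0,0,19.5]])

```text
time: 1.98
position: [545.5, 191.3, 231.0]
orientation: [[0.223, 0.975, -0.0], [0.975, -0.223, 0.0], [-0.0, -0.0, -1.0]]
force: [0.3, 1.6, -0.2]
grip_width: 85.4
gripper_force: 0.0
```

```bash
python3 - <<'E'
from h import *
import cv2
print(move([545,191,230],-13))
p=vision.camera_params("wrist"); im=vision.get_image("wrist")[:,:,::-1].copy()
cv2.imwrite("pics/w1.png",im)
a=np.radians(-13); ax=np.array([np.cos(a),np.sin(a),0]); ay=np.array([-ax[1],ax[0],0])
for sx in(-10,10):
  for sy in (-32,32): print(pix("wrist",np.array([545,191,140])+sx*ax+sy*ay,p))
s=arm.observe();print(s["time"],s["position"])
E
```

```text
(array([-0.0004, -0.0004,  0.001 ]), np.float64(0.11730558743286679), array([0.223, 0.424, 1.677, 0.   , 1.04 , 0.448]))
[300.66969229 290.82132882]
[299.72614619 199.27055852]
[329.72903591 290.90114276]
[331.24151588 199.36165957]
2.0333 [544.64051101 192.55571446 231.13895569]
```

View pics/w1.png

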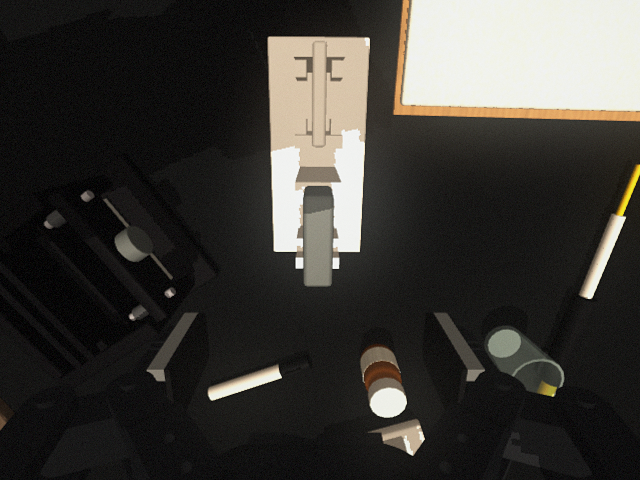

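The wrist view shows the grey handle's top face from (304,190) to (332,286), within 2–3 mm of the predicted position. The comb is at (319,95), and no bystander is near the fingers.

```bash
python3 - <<'E'
from h import *
s=arm.observe();print(s["time"],s["position"])
print(move([546.3,192.3,105],-13))
E
```

```text
2.0333 [544.64051101 192.55571446 231.13895569]
(array([1.000e-04, 1.700e-03, 1.261e-01]), np.float64(0.25567204112121544), array([0.225, 0.424, 1.678, 0.   , 1.04 , 0.448]))
```

Emit:
carry_out(commands=[[1,0,0.001,0.04,0,0,0],[1,0,0.001,0.08,0,0,0],[1,0,0.001,0.105,0,0,0],[1,0,0.001,0.12,0,0,0],[1,0,0.001,0.126,0,0,0],[1,0,0.001,0.126,0,0,0],[1,0,0.001,0.126,0,0,0]])

```text
time: 2.62
position: [545.4, 193.8, 106.1]
orientation: [[0.218, 0.976, 0.001], [0.976, -0.218, 0.0], [0.0, 0.001, -1.0]]
force: [0.6, 0.3, -0.0]
grip_width: 85.4
gripper_force: 0.0
```

Emit:
carry_out(commands=[[0,0,0,0,0,0,0],[0,0,0,0,0,0,0],[0,0,0,0,0,0,0],[0,0,0,0,0,0,0],[0,0,0,0,0,0,0],[0,0,0,0,0,0,0],[0,0,0,0,0,0,0],[0,0,0,0,0,0,0]], squeeze=50)

```text
time: 3.28
position: [545.6, 193.0, 105.7]
orientation: [[0.22, 0.976, 0.001], [0.976, -0.22, 0.0], [0.0, 0.001, -1.0]]
force: [-1.2, -0.5, 5.2]
grip_width: 19.2
gripper_force: 48.9
```

Emit:
carry_out(commands=[[0,0,0,-0.01,0,0,0],[0,0,0,-0.03,0,0,0],[0,0,0,-0.06,0,0,0],[0,0,0,-0.095,0,0,0],[0,0,0,-0.13,0,0,0],[0,0,0,-0.16,0,0,0],[0,0,0,-0.175,0,0,0],[0,0,0,-0.175,0,0,0]])

```text
time: 3.95
position: [546.3, 193.2, 284.4]
orientation: [[0.219, 0.976, 0.006], [0.976, -0.219, 0.001], [0.003, 0.006, -1.0]]
force: [0.6, 0.0, -1.5]
grip_width: 19.3
gripper_force: 49.0
```

```bash
python3 - <<'E'
from h import *
s=arm.observe();print(s["time"],s["position"],s["force"],s["grip_width"],s["gripper_force"])
print(move([541.9,-185,280],5.3))
E
```

```text
3.95 [546.25258949 193.18174523 284.44998051] [ 0.55699111  0.00403396 -1.50213689] 19.312752542933524 49.04697239398956
(array([-0.3699,  0.0787,  0.0039]), np.float64(-17.978741653119272), array([0.226, 0.374, 1.607, 0.   , 1.155, 0.447]))
```

Emit:
carry_out(commands=[[0,-0.02,0.004,0,0,0,-2],[0,-0.055,0.012,0,0,0,-4],[0,-0.09,0.019,0,0,0,-6],[0,-0.125,0.027,0,0,0,-8],[0,-0.16,0.034,0,0,0,-10],[0,-0.195,0.041,0,0,0,-12],[0,-0.23,0.049,0,0,0,-14],[0,-0.255,0.054,0,0,0,-15]])

```text
time: 4.62
position: [541.4, -70.2, 279.2]
orientation: [[-0.041, 0.999, -0.002], [0.999, 0.041, 0.0], [0.0, -0.002, -1.0]]
force: [0.4, 0.8, -2.0]
grip_width: 19.1
gripper_force: 49.0
```

```bash
python3 - <<'E'
from h import *
print(move([541.9,-185,280],5.3))
E
```

```text
(array([-0.1147, -0.0043, -0.0008]), np.float64(-2.9285718629877096), array([-0.25 ,  0.331,  1.688, -0.   ,  1.124, -0.291]))
```

Emit:
carry_out(commands=[[0,-0.03,-0.001,0,0,0,-1],[0,-0.06,-0.002,0,0,0,-2],[0,-0.085,-0.003,0,0,0,-3],[0,-0.105,-0.004,0,0,0,-3],[0,-0.114,-0.004,0,0,0,-3],[0,-0.114,-0.004,0,0,0,-3],[0,-0.114,-0.004,0,0,0,-3],[0,-0.114,-0.004,0,0,0,-3]])

```text
time: 5.28
position: [542.7, -180.6, 280.0]
orientation: [[-0.093, 0.996, -0.001], [0.996, 0.093, 0.001], [0.001, -0.0, -1.0]]
force: [0.0, -0.0, -0.8]
grip_width: 19.6
gripper_force: 49.0
```

```bash
python3 - <<'E'
from h import *
import cv2
print(move([541.9,-185,280],5.3))
p=vision.camera_params("wrist"); im=vision.get_image("wrist")[:,:,::-1].copy()
cv2.imwrite("pics/w2.png",im)
im=vision.get_image("scene")[:,:,::-1].copy()
cv2.imwrite("pics/s2.png",cv2.resize(im[100:260,210:350],None,fx=4,fy=3.75))
a=np.radians(5.3); ax=np.array([np.cos(a),np.sin(a),0]); ay=np.array([-ax[1],ax[0],0]); C=np.array([541.9,-185,130])
for n in("wrist","scene"):
  pp=p if n=="wrist" else None
  for sx in(-4.2,4.2):
    for sy in (-52,52): print(n,sx,sy,pix(n,C+sx*ax+sy*ay,pp))
E
```

```text
(array([-0.0043, -0.0012, -0.    ]), np.float64(0.053920284565023735), array([-0.437,  0.369,  1.627,  0.   ,  1.146, -0.53 ]))
wrist -4.2 -52 [309.31946321 286.19986121]
wrist -4.2 52 [308.8873347  163.11331364]
wrist 4.2 -52 [319.11523592 286.21845667]
wrist 4.2 52 [319.78869172 163.13366092]
scene -4.2 -52 [256.96002809 182.30313566]
scene -4.2 52 [292.95928748 196.03534958]
scene 4.2 -52 [255.19147695 184.32921165]
scene 4.2 52 [291.29190327 198.16703208]
```

View pics/w2.png

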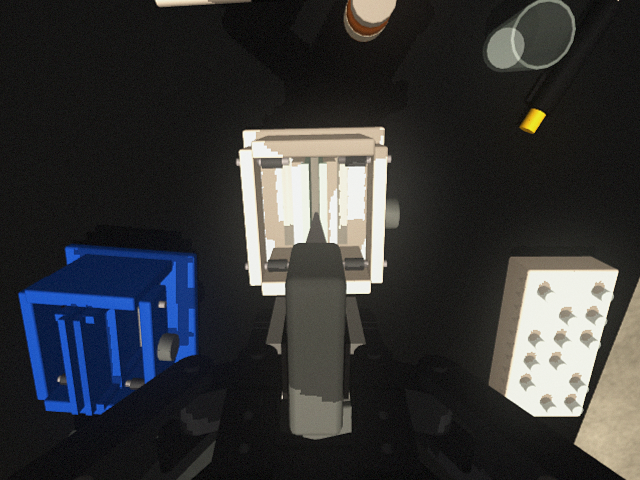

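View pics/s2.png

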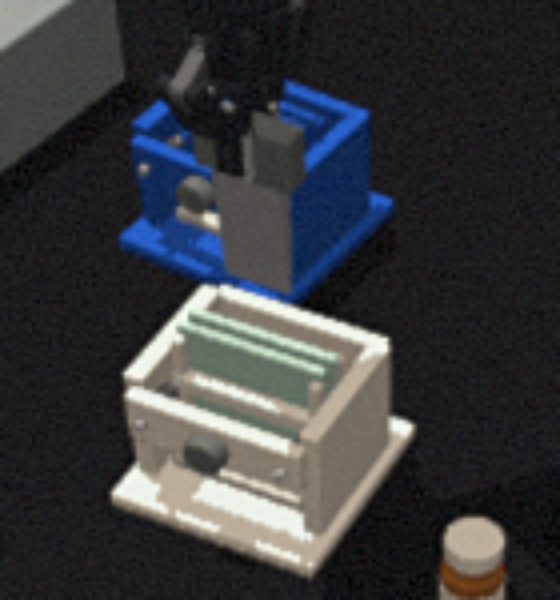

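The wrist view shows the gauge upright in the fingers, its blade apex at (316,213), above the white stand with the gap near column 315. The scene crop shows the blade hanging plumb over the stand, with both plate tops clear. I'll measure the gap and blade columns.

```bash
python3 - <<'E'
import cv2
im=cv2.imread("pics/w2.png")
for r in (165,175,185,195,205,216,222,230): print(r,[(int(a),int(b)) for a,b in zip(im[r,300:332].mean(1),im[r,300:332,0].astype(int)*0+im[r,300:332,1]-im[r,300:332,2].astype(int))] if r<0 else im[r,300:332].mean(1).astype(int).tolist())
E
```

```text
165 [242, 240, 241, 240, 239, 240, 241, 241, 201, 82, 108, 162, 160, 161, 157, 159, 158, 152, 155, 227, 240, 239, 238, 238, 238, 239, 234, 189, 192, 192, 191, 193]
175 [240, 240, 238, 237, 238, 236, 237, 240, 233, 84, 104, 147, 161, 165, 162, 161, 161, 155, 162, 225, 241, 237, 237, 236, 236, 239, 234, 189, 190, 193, 193, 192]
185 [242, 239, 237, 237, 238, 237, 237, 240, 235, 119, 96, 134, 162, 161, 161, 163, 162, 157, 162, 200, 241, 238, 237, 238, 237, 239, 235, 202, 190, 194, 196, 193]
195 [241, 241, 237, 238, 236, 237, 238, 239, 235, 159, 94, 127, 167, 163, 164, 159, 164, 159, 161, 184, 243, 239, 238, 238, 237, 239, 236, 201, 192, 191, 194, 188]
205 [242, 241, 238, 238, 238, 238, 237, 239, 239, 198, 92, 111, 162, 162, 163, 163, 165, 161, 152, 167, 244, 239, 238, 237, 236, 239, 237, 215, 187, 210, 245, 242]
216 [240, 241, 239, 237, 238, 238, 237, 238, 240, 234, 89, 105, 149, 134, 90, 92, 95, 90, 89, 153, 245, 240, 237, 235, 237, 238, 236, 215, 186, 192, 213, 244]
222 [241, 241, 240, 238, 236, 238, 237, 237, 240, 232, 119, 89, 91, 89, 94, 91, 93, 92, 92, 83, 140, 238, 240, 238, 235, 235, 236, 222, 187, 208, 243, 241]
230 [240, 241, 241, 235, 236, 236, 236, 240, 238, 175, 83, 86, 89, 89, 91, 90, 91, 85, 93, 88, 85, 82, 109, 199, 242, 238, 236, 222, 184, 181, 207, 243]
```

The gap runs across columns 309–319.5, centre 314.5, and the blade tip is at 316.2. That puts the tip about 1.2 mm too far along tool +y, which matches the measured TCP error. I'll correct that and descend to just above the plates.

Emit:
carry_out(commands=[[0,-0.0043,-0.0012,0,0,0,-0.5],[0,-0.0043,-0.0012,0.01,0,0,-0.5],[0,-0.0043,-0.0012,0.025,0,0,-0.5],[0,-0.0043,-0.0012,0.04,0,0,-0.5],[0,-0.0043,-0.0012,0.05,0,0,-0.5],[0,-0.0043,-0.0012,0.05,0,0,-0.5],[0,-0.0043,-0.0012,0.05,0,0,-0.5],[0,-0.0043,-0.0012,0.05,0,0,-0.5]])

```text
time: 6.05
position: [542.3, -186.2, 230.8]
orientation: [[-0.101, 0.995, 0.001], [0.995, 0.101, -0.0], [-0.0, 0.001, -1.0]]
force: [0.2, -0.9, -0.7]
grip_width: 19.2
gripper_force: 49.0
```

```bash
python3 - <<'E'
from h import *
import cv2
print(move([541.9,-185,190],5.5))
im=vision.get_image("wrist")[:,:,::-1]
cv2.imwrite("pics/w3.png",cv2.resize(im[100:250,230:400],None,fx=4,fy=4))
s=arm.observe();print(s["time"],s["position"],s["force"])
E
```

```text
(array([ 0.0013, -0.0003,  0.0408]), np.float64(0.3222093035231808), array([-0.446,  0.418,  1.689,  0.   ,  1.034, -0.548]))
6.1 [ 542.29716282 -186.23149128  231.00285958] [ 0.13831501  0.42898224 -0.14746634]
```

View pics/w3.png

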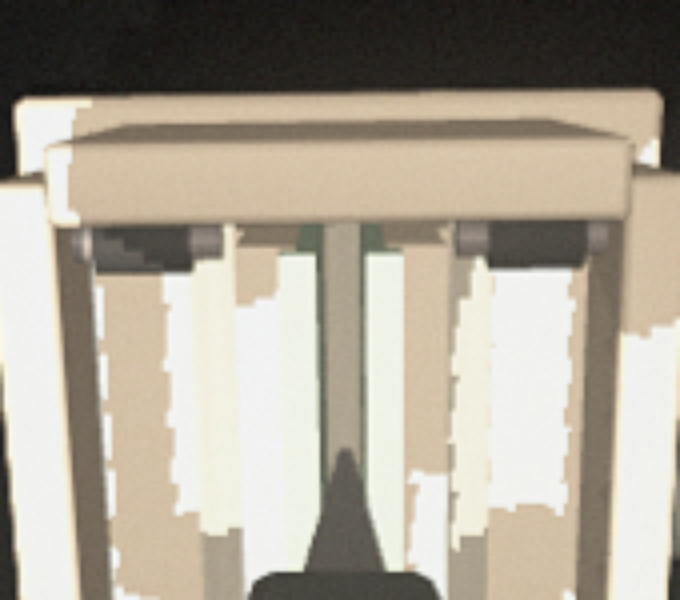

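The crop shows the blade tip at (345,450) against the gap spanning 319–364 (centre 342), about 0.5 mm off and parallel to the plates. I'll go in.

Emit:
carry_out(commands=[[0,0.0008,-0.0005,0.007,0,0,0],[0,0.0008,-0.0005,0.014,0,0,0],[0,0.0008,-0.0005,0.02,0,0,0],[0,0.0008,-0.0005,0.026,0,0,0],[0,0.0008,-0.0005,0.032,0,0,0],[0,0.0008,-0.0005,0.036,0,0,0],[0,0.0008,-0.0005,0.036,0,0,0],[0,0.0008,-0.0005,0.036,0,0,0]])

```text
time: 6.77
position: [541.4, -185.4, 194.1]
orientation: [[-0.101, 0.995, -0.0], [0.995, 0.101, 0.0], [0.0, -0.0, -1.0]]
force: [0.6, -0.6, -1.5]
grip_width: 19.4
gripper_force: 48.9
```

Emit:
carry_out(commands=[[0,0,0,0.001,0,0,0],[0,0,0,0.002,0,0,0],[0,0,0,0.003,0,0,0],[0,0,0,0.004,0,0,0],[0,0,0,0.004,0,0,0],[0,0,0,0.004,0,0,0]])

```text
time: 7.27
position: [541.4, -185.4, 190.3]
orientation: [[-0.101, 0.995, 0.0], [0.995, 0.101, 0.0], [0.0, 0.0, -1.0]]
force: [-0.2, 0.8, -1.2]
grip_width: 19.4
gripper_force: 48.9
```

```bash
python3 - <<'E'
from h import *
import time
for i in range(6):
    s=arm.observe();print(s["time"],s["position"].round(2),s["force"].round(2)); vision.get_image("wrist")
E
```

```text
7.2667 [ 541.41 -185.36  190.27] [-0.23  0.75 -1.23]
7.3167 [ 541.42 -185.38  190.32] [-0.13  0.4  -0.85]
7.3667 [ 541.42 -185.36  190.35] [ 0.62  0.07 -0.74]
7.4167 [ 541.43 -185.37  190.33] [ 0.74  0.74 -1.47]
7.4667 [ 541.43 -185.4   190.34] [-0.15 -0.27 -0.66]
7.5167 [ 541.41 -185.37  190.31] [-0.47 -0.19 -1.19]
```

Emit:
carry_out(commands=[[0,0,0,0.001,0,0,0],[0,0,0,0.002,0,0,0],[0,0,0,0.003,0,0,0],[0,0,0,0.004,0,0,0],[0,0,0,0.004,0,0,0]])

```text
time: 7.98
position: [541.3, -185.4, 186.0]
orientation: [[-0.101, 0.995, -0.0], [0.995, 0.101, 0.0], [0.0, -0.0, -1.0]]
force: [0.2, 0.2, -1.1]
grip_width: 19.1
gripper_force: 48.9
```

Emit:
carry_out(commands=[[0,0,0,0.001,0,0,0],[0,0,0,0.002,0,0,0],[0,0,0,0.002,0,0,0]])

```text
time: 8.23
position: [541.3, -185.4, 184.1]
orientation: [[-0.101, 0.995, -0.0], [0.995, 0.101, 0.0], [0.0, -0.0, -1.0]]
force: [0.2, 0.0, -0.8]
grip_width: 19.1
gripper_force: 48.9
```

Emit:
carry_out(commands=[[0,0,0,0.001,0,0,0],[0,0,0,0.002,0,0,0],[0,0,0,0.002,0,0,0]])

```text
time: 8.48
position: [541.4, -185.4, 182.2]
orientation: [[-0.101, 0.995, 0.0], [0.995, 0.101, 0.0], [0.0, 0.0, -1.0]]
force: [-0.6, 0.4, -2.1]
grip_width: 19.4
gripper_force: 49.1
```

Emit:
carry_out(commands=[[0,0,0,0.001,0,0,0],[0,0,0,0.002,0,0,0],[0,0,0,0.002,0,0,0]])

```text
time: 8.73
position: [541.5, -185.4, 180.4]
orientation: [[-0.102, 0.995, 0.0], [0.995, 0.102, -0.0], [-0.0, 0.0, -1.0]]
force: [1.1, 0.9, 1.6]
grip_width: 19.9
gripper_force: 49.5
```

Emit:
carry_out(commands=[[0,0,0,0.001,0,0,0],[0,0,0,0.002,0,0,0],[0,0,0,0.002,0,0,0]])

```text
time: 8.98
position: [541.5, -185.4, 178.3]
orientation: [[-0.101, 0.995, 0.0], [0.995, 0.101, -0.0], [-0.0, 0.0, -1.0]]
force: [-0.6, -1.3, 2.8]
grip_width: 19.6
gripper_force: 49.7
```

Emit:
carry_out(commands=[[0,0,0,0.001,0,0,0],[0,0,0,0.002,0,0,0],[0,0,0,0.002,0,0,0]])

```text
time: 9.23
position: [541.4, -185.4, 176.2]
orientation: [[-0.101, 0.995, 0.0], [0.995, 0.101, -0.0], [-0.0, 0.0, -1.0]]
force: [0.1, -0.1, 3.5]
grip_width: 19.3
gripper_force: 49.8
```

Emit:
carry_out(commands=[[0,0,0,0.001,0,0,0],[0,0,0,0.002,0,0,0],[0,0,0,0.003,0,0,0],[0,0,0,0.004,0,0,0],[0,0,0,0.004,0,0,0],[0,0,0,0.004,0,0,0],[0,0,0,0.004,0,0,0]])

```text
time: 9.82
position: [541.4, -185.4, 172.3]
orientation: [[-0.101, 0.995, 0.0], [0.995, 0.101, 0.0], [0.0, 0.0, -1.0]]
force: [-0.0, 0.1, 3.8]
grip_width: 19.6
gripper_force: 49.9
```

```bash
python3 - <<'E'
from h import *
import cv2
F=[]
for i in range(8):
    im=vision.get_image("scene"); s=arm.observe();F.append(s["force"])
print(np.mean(F,0).round(2),np.std(F,0).round(2),s["position"],s["time"],s["wrist_torque"],s["gripper_force"])
cv2.imwrite("pics/s3.png",cv2.resize(im[100:260,210:350,::-1],None,fx=4,fy=3.75))
E
```

```text
[ 0.13 -0.67  4.04] [0.67 0.64 0.56] [ 541.38854424 -185.38111319  172.2415063 ] 10.2167 [-0.13943345 -0.02066825  0.17630102] 49.86279487609863
```

View pics/s3.png

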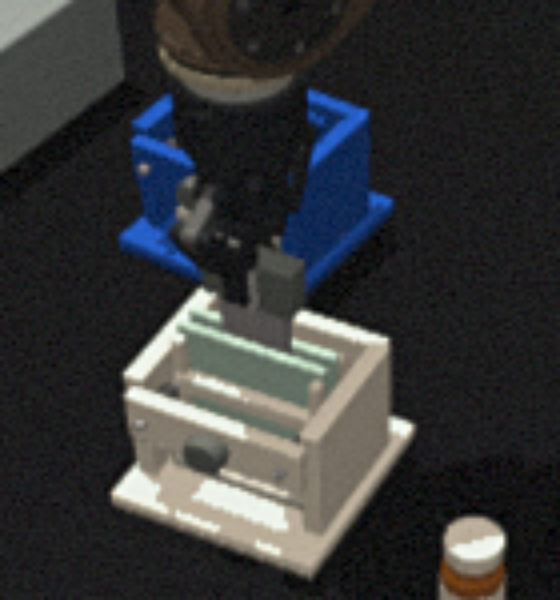

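The crop shows the blade between the two plates at (260,325), handle up and still gripped. The drag is about 5.2 N roughly 1 cm past first contact, with almost no side force. I'll hand it in.

```bash
python3 -c "
from station import arm
print(arm.close_job())"
```

```text
the job is handed in; nothing more can be done
None
```

I handed the job in with the gauge still gripped between the white stand's plates, about 1 cm past where it first dragged, with roughly 5 N of drag and almost no side force; hand-in returned no verdict.

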